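Refit the steamer's click-stop filler cap

ROBOT

A 6-joint arm with a two-finger parallel gripper is mounted at the origin on the work surface. World frame = base frame: x ahead of the robot, y to its left, z up, the work surface at z = 0. Lengths are in m, angles in rad, forces in N, time in s.
With the tool pointing down it reaches from about 0.35 to 0.775 m from the base axis. Payload 7.3 kg.
Tool frame: the origin (TCP) lies at the very end of the fingers, on their centre line; the grasp point (between the pads) lies 19 mm behind it (robot.hold_point_z is the distance from the TCP to the grasp point, in m); y points along the fingers, z is the direction in which the jaws open and shut, and the axes are right-handed (so a half turn about y gives the same grasp; the last joint's range is limited). The gripper opens to 92 mm and grips with 3 to 60 N. Pads are 19 mm wide; open, the fingers measure 130 mm over their backs; the gripper's body (75 mm by 190 mm) begins 47 mm behind the grasp point.
Start: joints at [1.194, 0.342, 1.524, -0, 1.275, -0.146], TCP at [0.12, 0.511, 0.227] pointing down, gripper open.
Joint ranges: [-2.53, 2.53], [-0.77, 2.02], [0.04, 2.7], [-1, 4.14], [0.28, 2.66], [-3.11, 3.11]. Speed limits (rad/s): [2.57, 2.57, 3.14, 3.14, 3.14, 3.14].

INTERFACE

Orientations are given as [roll, pitch, yaw] about the fixed x, y, z axes, in that order (R = Rz(yaw) Ry(pitch) Rx(roll)).
In Python, from cell import robot gives the robot as it stands.
- The arm moves only by the shell command python3 -m crank 'ROWS' [OPENING] [FORCE]. ROWS is a JSON object of lists of equal length, an entry for each row: "xyz": the shift along the tool's x, y, z in cm, a list of three; "roll": the turn about the tool's y in degrees. A call has 1 to 20 rows; each row shifts and turns the commanded pose from where the row before left it, along the tool's axes as they then stand; what a row does not reach is not made up. A row lasts 1/10 s, in which the tool goes at most 50 mm and 8.59 degrees, less where a joint would pass 70% of its speed; a pose out of reach is approached as far as the arm can. A call is refused whole if a number of a shift passes 5 or a number of a turn 8.59, either way. A call with a gripper value outside its range is refused whole. OPENING is the gripper command: -1 is fully open, 1 is shut, values between are in proportion, set as the call begins (- or left out, the last holds). The fingers move at their own pace and stop on an object; FORCE is the grip in N (left out, the last holds). Time passes only in rows, so rows that do not move let the fingers close. It gives the time, the measured TCP pose, the force and the opening at its end, in the units of the state.
- robot.observe(): the state, without advancing time (a new reading comes with each control period).
- robot.read_camera(name): name is "scene" or "top"; returns the picture (480x640x3 uint8, red, green, blue); there is no depth.
- robot.calibration(name): a dict with "intrinsics" (3x3 intrinsics, pixels), "D" ([k1, k2, p1, p2, k3] as OpenCV has them; the pictures are not rectified), "pose" (4x4, takes a point from camera to world coordinates). Camera axes: x right, y down, z forward; pixel columns grow to the right and rows downward; lengths in m; the calibration is good to about 2 mm. A picture is of the moment at which its call begins. calibration takes no time and is no camera call.
- robot.hand_in(): hands the job in, once; it reports no verdict.
The state is a dict: "time": time; "qpos": joint angles; "qvel": joint speeds; "joint_efforts": joint torques, N m; "tool_pos": TCP position; "tool_rot": TCP orientation; "contact_force": force on the tool from outside, world axes, zero at the start; "torque": the same for the moment, N m; "opening": finger opening in m.
Only numpy, scipy, OpenCV 4.12 (cv2) and the standard library are available. Lean on these libraries where they do the work, as an engineer would, in place of code of your own. Each camera call takes 0.05 s, during which the arm holds its last target.

TASK

The garment steamer's tank has just been filled: pick up the orange filler cap from the counter, set it on the steamer's filler neck so that it drops fully home, and screw it clockwise until its ratchet clicks and slips. Stop after one to three clicks, leave the cap tight and let go of it; do not press hard on the neck, and leave the spool, the jar and the black case where they are.

Things in the scene. Friction and masses are not known exactly. Their poses are not given: they have to be found in the camera images.
- cap: Loose orange filler cap, upright on the counter, about 90 g. Round skirt 56 mm outside, 28 mm high, open below (bore 49 mm, 24 mm deep); on it a square grip 28 x 28 x 24 mm; 52 mm high in all. Four lugs hang inside, a quarter turn apart, down to 16 mm above the rim; their yaw to the grip is not given. Origin: centre of the skirt's lower rim; z up, x and y square to the grip's faces.
- neck (a point): Centre of the top of the black flange (64 mm across) on the steamer's tank, 124 mm above the counter; z up, x and y along the steamer's sides. The cap's lower rim comes to rest on the flange: the cap's origin lies here when it is fully home. The brass click collar rises from it.
- collar (a point): Centre of the collar's top face, 15 mm above the flange. Collar: brass, 44 mm across, chamfered, four steel lugs on top (7 mm tall, a quarter turn apart, yaw not given). A cap landing lug on lug stays 6 mm too high; turned on clockwise, lightly loaded, by up to 0.9 rad it can drop home. The lugs then have up to 0.7 rad of play before they drive the collar. The point does not turn.
- thread (a joint): Angle of the collar's screw thread (rad), growing clockwise seen from above as it screws in. It starts 0.7 to 1.9 rad short of a firm stop (home), drags with about 0.1 N m, and unscrews if the cap is turned back. The value at the stop is not given: feel for it. The collar does not rise or sink.
- ratchet (a joint): Angle by which the ratchet between collar and thread has slipped clockwise (rad), 0 at the start. It slips only when the thread is home: the torque rises to about 0.35 N m, then falls off as the ratchet jumps on. One click is 0.524 rad; left alone it rests at whole clicks.
- steamer: White and grey steamer, fixed, 200 x 180 x 120 mm, on the counter, with a low carry handle (top at 144 mm) along its +x edge. Origin: centre of its underside. The neck stands 20 mm from its centre towards its -x side.
- spool: Bystander: salmon-coloured thread spool, 52 mm across, 65 mm high, upright. Origin: centre of its underside.
- jar: Bystander: green glass jar with a grey lid, 60 mm across, 75 mm high, upright. Origin: centre of its underside.
- case: Bystander: black hard case, 90 x 170 x 46 mm. Origin: centre of its underside.
There are look-alikes about, which are no part of the job. Of the things that look like the cap, the largest one is meant.

How it is judged:
On the way, in this order (a step that is already met when the one before it is completed fails the run):
1. the cap is fully home on the neck (horizontal distance between cap and neck below 0.004 m and z of cap in the frame of neck below 0.003 m and angle between cap's own z axis and vertical below 0.08 rad), for 0.1 s.
2. the cap is screwed to its stop and the ratchet has clicked (value of joint thread above 2.48 rad and value of joint ratchet above 0.4 rad), for 0.1 s.
At the end, for the whole second after the job is handed in: The cap stands released and at rest on the neck, within 4 mm of its axis, less than 3 mm above home, tilted less than 0.08 rad; the thread is within 0.12 rad of its stop, and the ratchet has slipped at least one click (more than 0.4 rad) and at most three (less than 1.83 rad) (all of step 1 and all of step 2 and value of joint ratchet below 1.83 rad and linear speed of cap below 0.01 m/s); the robot touches nothing.
It fails at once if the ratchet is driven past three clicks (value of joint ratchet above 1.83 rad).
It fails at once if the cap is pressed on the neck with more than 80 N (contact force between cap and steamer above 80 N).
It fails at once if the spool is moved more than 25 mm (distance of spool from where it was at the start of the episode above 0.025 m).
It fails at once if the jar is moved more than 25 mm (distance of jar from where it was at the start of the episode above 0.025 m).
It fails at once if the black case is moved more than 25 mm (distance of case from where it was at the start of the episode above 0.025 m).
It also fails if it takes over 69 s, if anything falls off the work surface, if the arm or the gripper's body presses on something with over 40 N, if the wrist force passes 120 N, or if a joint passes its speed limit or range.

## Working session

There is one attempt and no reset: what is moved stays moved. The work goes in short steps, Python scripts to look and compute and a shell command to move; the robot and the scene stay as the last step left them, time stands still between calls to the robot, and variables do not carry over. Pictures are saved under pics/ and viewed, and the job is handed in when it is done.

```bash
ls; mkdir -p pics
python3 - <<'E'
from cell import robot
import cv2,numpy as np
o=robot.observe()
for k,v in o.items(): print(k,np.round(v,4))
print(robot.hold_point_z)
for n in ("scene","top"):
    im=robot.read_camera(n); cv2.imwrite(f"pics/{n}0.png",im[:,:,::-1])
    c=robot.calibration(n); print(n,c)
E
```

```text
pics
time 0.0
qpos [ 1.194   0.3427  1.525   0.      1.2754 -0.146 ]
qvel [-0.0005 -0.0004 -0.0004 -0.0006 -0.0013 -0.0011]
joint_efforts [ 5.00000e-04 -4.31223e+01 -2.44233e+01  7.20000e-02  5.55000e-02
 -1.00000e-04]
tool_pos [0.1199 0.5107 0.226 ]
tool_rot [-1.5724e+00  2.0000e-04 -2.3080e-01]
contact_force [-0.5513 -0.6554  0.3005]
torque [-0.0079  0.0229 -0.0216]
opening 0.092
0.0188
scene {'intrinsics': array([[515.81576459,   0.        , 317.38359055],
       [  0.        , 515.81576459, 230.99708522],
       [  0.        ,   0.        ,   1.        ]]), 'D': array([0.0033584, 0.       , 0.       , 0.       , 0.       ]), 'pose': array([[-0.21677989,  0.71970692, -0.65956685,  1.13741355],
       [ 0.97606009,  0.17203991, -0.13307504,  0.04514248],
       [ 0.01769679, -0.67262487, -0.739772  ,  0.72645089],
       [ 0.        ,  0.        ,  0.        ,  1.        ]])}
top {'intrinsics': array([[596.74040933,   0.        , 308.17918943],
       [  0.        , 596.74040933, 239.92327408],
       [  0.        ,   0.        ,   1.        ]]), 'D': array([0.04734864, 0.        , 0.        , 0.        , 0.        ]), 'pose': array([[ 1.10123797e-02, -9.83981291e-01,  1.77931296e-01,
         3.29235133e-01],
       [-9.99936551e-01, -1.12585260e-02, -3.73728623e-04,
        -9.43927141e-02],
       [ 2.37098610e-03, -1.77915891e-01, -9.84042842e-01,
         1.28877400e+00],
       [ 0.00000000e+00,  0.00000000e+00,  0.00000000e+00,
         1.00000000e+00]])}
```

View pics/scene0.png

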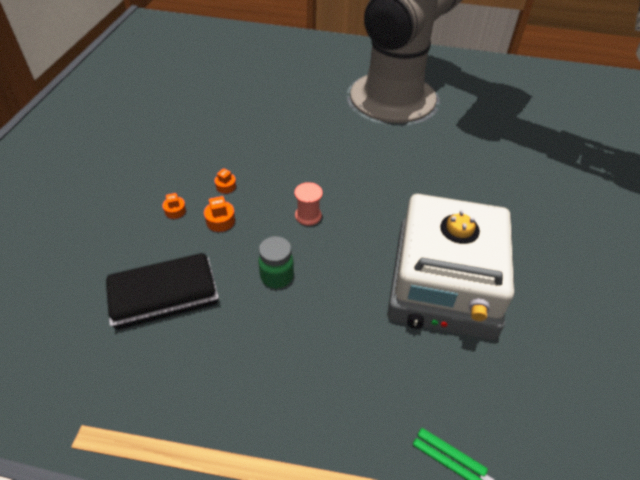

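View pics/top0.png

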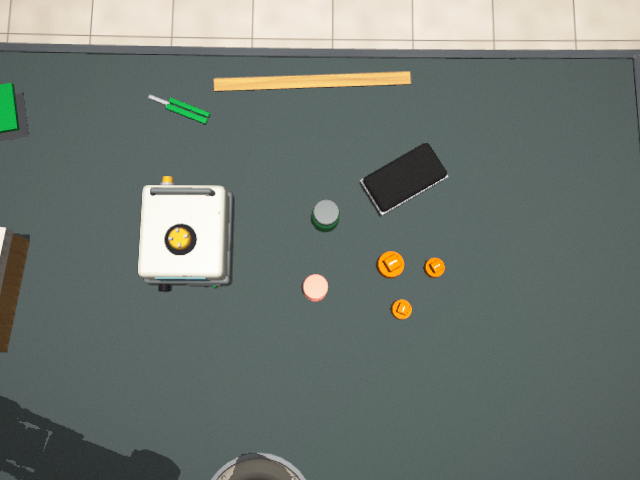

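The largest orange cap is at about (391,264) in the top view and (219,213) in the scene view. The collar is at about (180,238) top and (460,226) scene. I'll enlarge both.

Run:
```python
import cv2,numpy as np
t=cv2.imread("pics/top0.png"); s=cv2.imread("pics/scene0.png")
def crop(im,x,y,w,n=400): return cv2.resize(im[y-w//2:y+w//2,x-w//2:x+w//2],(n,n),interpolation=cv2.INTER_CUBIC)
a=np.hstack([crop(t,391,264,40),crop(t,180,238,50)])
cv2.imwrite("pics/c_top.png",a)
a=np.hstack([crop(s,220,213,50),crop(s,460,228,60)])
cv2.imwrite("pics/c_sc.png",a)
```

```text
(no output)
```

View pics/c_top.png

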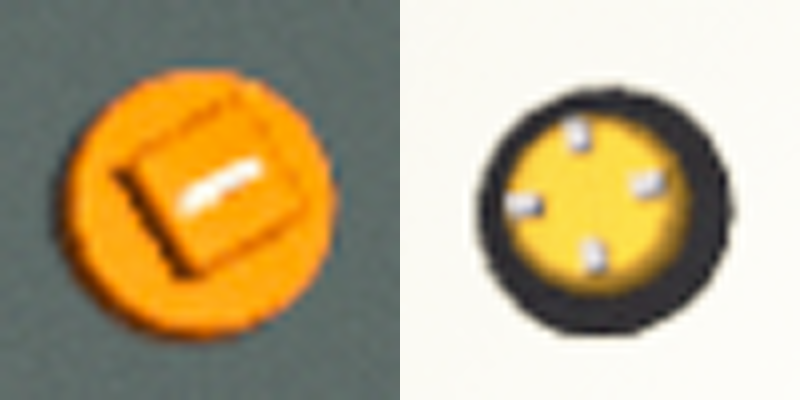

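View pics/c_sc.png

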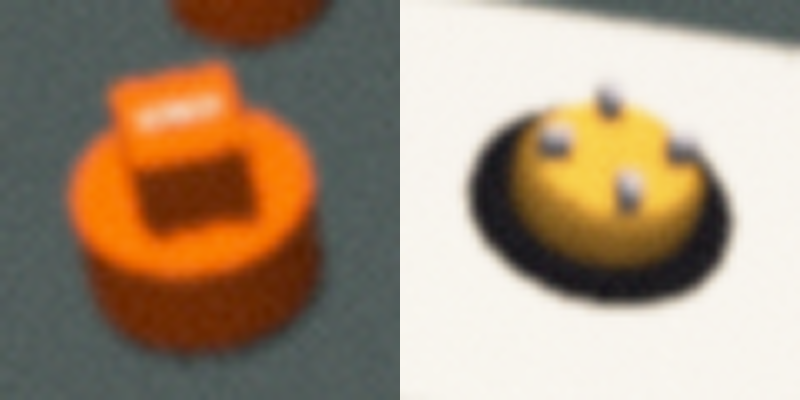

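```bash
cat > h.py <<'E'
import cv2,numpy as np
from cell import robot
def ray(n,uv,z):
    c=robot.calibration(n)
    p=cv2.undistortPoints(np.array(uv,float).reshape(-1,1,2),c["intrinsics"],c["D"]).reshape(-1,2)
    d=np.c_[p,np.ones(len(p))]@c["pose"][:3,:3].T; o=c["pose"][:3,3]
    return o+d*((z-o[2])/d[:,2])[:,None]
def uncrop(pts,x,y,w,n=400):
    return (np.array(pts,float)+.5)*w/n-.5+[x-w//2,y-w//2]
E
python3 - <<'E'
from h import *
np.set_printoptions(precision=4,suppress=True)
C=lambda p:uncrop(p,391,264,40)
N=lambda p:uncrop(np.array(p)-[400,0],180,238,50)
print("cap disc top",ray("top",C([[201,202]]),.028))
g=ray("top",C([[125,165],[238,95],[308,205],[195,278]]),.052);print(g,g.mean(0),np.linalg.norm(np.roll(g,-1,0)-g,axis=1))
e=np.roll(g,-1,0)-g;print("yaw mod90",np.degrees(np.arctan2(e[:,1],e[:,0]))%90)
print("flange",ray("top",N([[605.5,211.5]]),.124), ray("top",N([[478,211],[733,211],[605,87],[605,336]]),.124))
l=ray("top",N([[579,135],[648,184],[594,256],[525,204]]),.146)
print(l,l.mean(0));d=l-l.mean(0);print("lug az",np.degrees(np.arctan2(d[:,1],d[:,0]))%90,np.linalg.norm(d,axis=1))
C=lambda p:uncrop(p,220,213,50)
N=lambda p:uncrop(np.array(p)-[400,0],460,228,60)
print("scene disc",ray("scene",C([[192,190]]),.028),ray("scene",C([[68,190],[316,190],[192,105],[192,278]]),.028))
print("scene flange",ray("scene",N([[601,204]]),.124))
l=ray("scene",N([[609,92],[684,142],[628,180],[553,132]]),.146);print(l,l.mean(0));d=l-l.mean(0);print("lug az",np.degrees(np.arctan2(d[:,1],d[:,0]))%90)
# steamer roof corners top
E
python3 - <<'E'
import cv2
t=cv2.imread("pics/top0.png");cv2.imwrite("pics/st.png",cv2.resize(t[165:305,115:255],(800*3//4,600),interpolation=cv2.INTER_CUBIC))
E
```

```text
cap disc top [[ 0.5076 -0.2711  0.028 ]]
[[ 0.5119 -0.252   0.052 ]
 [ 0.527  -0.2758  0.052 ]
 [ 0.5039 -0.2901  0.052 ]
 [ 0.4882 -0.2663  0.052 ]] [ 0.5077 -0.271   0.052 ] [0.0282 0.0271 0.0285 0.0276]
yaw mod90 [32.3663 31.6722 33.3217 31.1749]
flange [[0.5388 0.1583 0.124 ]] [[0.5386 0.1897 0.124 ]
 [0.5393 0.1269 0.124 ]
 [0.5702 0.16   0.124 ]
 [0.5077 0.1569 0.124 ]]
[[0.5537 0.1609 0.146 ]
 [0.5418 0.1436 0.146 ]
 [0.5239 0.1558 0.146 ]
 [0.5365 0.1731 0.146 ]] [0.5389 0.1583 0.146 ]
lug az [ 9.8217 10.7966  9.6154  9.5193] [0.015  0.015  0.0153 0.0149]
scene disc [[ 0.509  -0.2728  0.028 ]] [[ 0.5158 -0.3011  0.028 ]
 [ 0.5022 -0.2445  0.028 ]
 [ 0.482  -0.2826  0.028 ]
 [ 0.536  -0.2631  0.028 ]]
scene flange [[0.5415 0.1566 0.124 ]]
[[0.5259 0.1531 0.146 ]
 [0.5385 0.1709 0.146 ]
 [0.554  0.1584 0.146 ]
 [0.5424 0.1407 0.146 ]] [0.5402 0.1558 0.146 ]
lug az [10.4922  6.4274 10.7535  8.3097]
```

View pics/st.png

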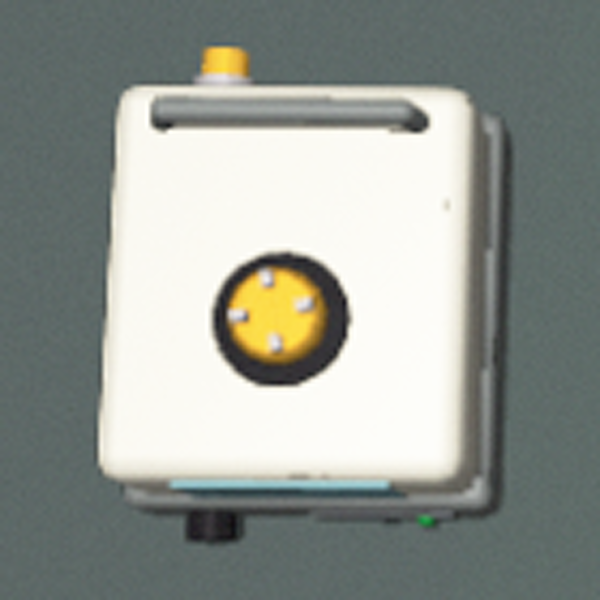

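```bash
cat >> h.py <<'E'
from scipy.spatial.transform import Rotation as Rn
def st():
    o=robot.observe(); R=Rn.from_euler('xyz',o['tool_rot']).as_matrix()
    print("t",round(o['time'],2),"tcp",np.round(o['tool_pos'],4),"rot",np.round(o['tool_rot'],3),"q6",round(o['qpos'][5],3),"F",np.round(o['contact_force'],1),"M",np.round(o['torque'],2),"op",round(o['opening'],4))
    return o,R
def to(p):
    o,R=st(); print("tool shift cm",np.round(R.T@(np.array(p)-o['tool_pos'])*100,2))
E
python3 -m crank '{"xyz":[[4.2,0,-2],[4.2,0,-2],[4.2,0,-2],[4.2,0,-2],[4.2,0,-2],[4.2,0,-2],[4.2,0,-2],[4.2,0,-2],[4.2,0,-2],[1.6,0,-4.5],[1.6,0,-4.5],[1.6,0,-4.5],[1.6,0,-4.5],[1.6,0,-4.5],[1.6,0,-4.5],[1.6,0,-4.5],[1.6,0,-4.5],[1.6,0,-4.5],[1.6,0,-4.5],[1.6,0,-4.5]],"roll":[0,0,0,0,0,0,0,0,0,0,0,0,0,0,0,0,0,0,0,0]}' -0.1 20
python3 -m crank '{"xyz":[[0,0,0],[0,0,0],[0,0,0],[0,0,0],[0,0,0],[0,0,0],[0,0,0]],"roll":[-7.6,-7.6,-7.6,-7.6,-7.6,-7.6,0]}'
python3 -c "
from h import *
to([.508,-.2715,.06])"
```

```text
time: 2.1
tool_pos: [0.5047, -0.2746, 0.2263]
tool_rot: [-1.57, 0.001, -0.231]
contact_force: [1.4, 0.3, 0.5]
opening: 0.0506
time: 2.8
tool_pos: [0.5048, -0.2726, 0.2262]
tool_rot: [-1.57, 0.0, 0.566]
contact_force: [-0.7, 0.2, 1.4]
opening: 0.0506
t 2.8 tcp [ 0.5048 -0.2726  0.2262] rot [-1.57   0.     0.566] q6 -2.766 F [-0.7  0.2  1.4] M [ 0.09 -0.   -0.03] op 0.0506
tool shift cm [ 0.33 16.62 -0.09]
```

```bash
python3 -m crank '{"xyz":[[0.3,3.5,-0.1],[0,4,0],[0,4,0],[0,4,0],[0,1,0],[0,0,0],[0,0,0]],"roll":[0,0,0,0,0,0,0]}'
python3 - <<'E'
from h import *
to([.508,-.2715,.031])
a=robot.read_camera("scene");b=robot.read_camera("top")
f=lambda im,x,y:cv2.resize(im[y-40:y+40,x-40:x+40,::-1],(400,400),interpolation=cv2.INTER_CUBIC)
cv2.imwrite("pics/g1.png",np.hstack([f(a,225,200),f(b,391,264)]))
E
```

```text
time: 3.5
tool_pos: [0.5091, -0.2727, 0.0634]
tool_rot: [-1.573, -0.001, 0.564]
contact_force: [0.6, -0.6, -0.0]
opening: 0.0505
t 3.5 tcp [ 0.5091 -0.2727  0.0634] rot [-1.573e+00 -1.000e-03  5.640e-01] q6 -2.759 F [ 0.6 -0.6 -0. ] M [0.06 0.04 0.03] op 0.0505
tool shift cm [-0.03  3.23  0.16]
```

View pics/g1.png

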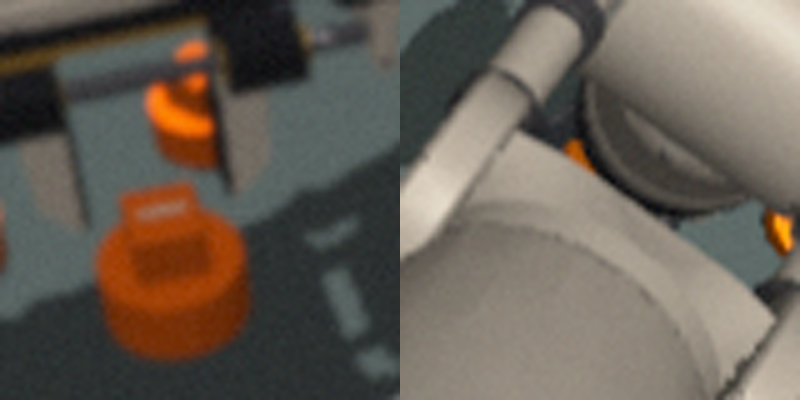

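The scene crop shows the fingertips at x≈85 and 232, straddling the grip at x≈122–212. I'll go down and grip.

```bash
python3 -m crank '{"xyz":[[0,1,0.1],[0,1,0],[0,0.8,0],[0,0.4,0],[0,0,0],[0,0,0]],"roll":[0,0,0,0,0,0]}'
python3 -m crank '{"xyz":[[0,0,0],[0,0,0],[0,0,0],[0,0,0],[0,0,0],[0,0,0],[0,0,0],[0,0,0]],"roll":[0,0,0,0,0,0,0,0]}' 1 40
```

```text
time: 4.2
tool_pos: [0.5076, -0.2712, 0.0296]
tool_rot: [-1.571, -0.0, 0.565]
contact_force: [0.1, 0.5, 0.7]
opening: 0.0501
time: 5.0
tool_pos: [0.5076, -0.2712, 0.0299]
tool_rot: [-1.571, -0.0, 0.565]
contact_force: [-0.7, -0.2, 1.9]
opening: 0.0275
```

```bash
python3 -m crank '{"xyz":[[0,-2,0],[0,-4,0],[0,-4,0],[0,-4,0],[0,-4,0],[0,-4,0],[0,0,0],[0,0,0]],"roll":[0,0,0,0,0,0,0,0]}'
python3 - <<'E'
from h import *
to([.5395,.1575,.25])
a=robot.read_camera("scene")
f=lambda im,x,y:cv2.resize(im[y-60:y+60,x-60:x+60,::-1],(480,480),interpolation=cv2.INTER_CUBIC)
cv2.imwrite("pics/g2.png",f(a,220,120))
E
```

```text
time: 5.8
tool_pos: [0.5075, -0.2711, 0.25]
tool_rot: [-1.572, -0.001, 0.565]
contact_force: [0.2, 0.2, -1.1]
opening: 0.0278
t 5.8 tcp [ 0.5075 -0.2711  0.25  ] rot [-1.572e+00 -1.000e-03  5.650e-01] q6 -2.76 F [ 0.2  0.2 -1.1] M [0.03 0.07 0.02] op 0.0278
tool shift cm [ 2.565e+01 -2.000e-02  3.449e+01]
```

View pics/g2.png

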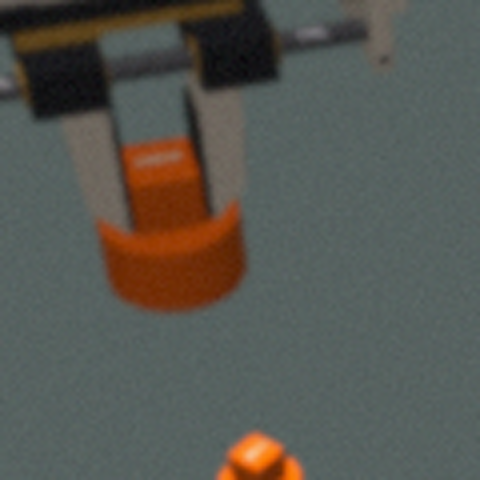

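The cap is held square between the fingers, with its skirt just under the fingertips at crop (170,260). I'll carry it to the neck and wind it back counter-clockwise.

```bash
python3 -m crank '{"xyz":[[2,0,2.6],[2.6,0,3.5],[2.6,0,3.5],[2.6,0,3.5],[2.6,0,3.5],[2.6,0,3.5],[2.6,0,3.5],[2.6,0,3.5],[2.6,0,3.5],[2.6,0,3.5],[0.3,0,0.3],[0,0,0],[0,0,0]],"roll":[0,0,0,0,0,0,0,0,0,0,0,0,0]}'
python3 -m crank '{"xyz":[[0,0,0],[0,0,0],[0,0,0],[0,0,0],[0,0,0],[0,0,0],[0,0,0],[0,0,0],[0,0,0]],"roll":[-8,-8,-8,-8,-8,-8,-8,0,0]}'
python3 - <<'E'
from h import *
to([.5395,.1575,.18])
a=robot.read_camera("scene")
f=lambda im,x,y:cv2.resize(im[y-80:y+80,x-80:x+80,::-1],(560,560),interpolation=cv2.INTER_CUBIC)
cv2.imwrite("pics/g3.png",f(a,460,180))
E
```

```text
time: 7.15
tool_pos: [0.5399, 0.1561, 0.2484]
tool_rot: [-1.57, 0.003, 0.565]
contact_force: [0.1, -0.9, -0.3]
opening: 0.0275
time: 8.05
tool_pos: [0.5404, 0.1558, 0.2495]
tool_rot: [-1.57, 0.0, 1.537]
contact_force: [-0.2, -0.5, -1.5]
opening: 0.0276
t 8.05 tcp [0.5404 0.1558 0.2495] rot [-1.57   0.     1.537] q6 -2.963 F [-0.2 -0.5 -1.5] M [0.08 0.06 0.01] op 0.0276
tool shift cm [0.17 6.95 0.09]
```

View pics/g3.png

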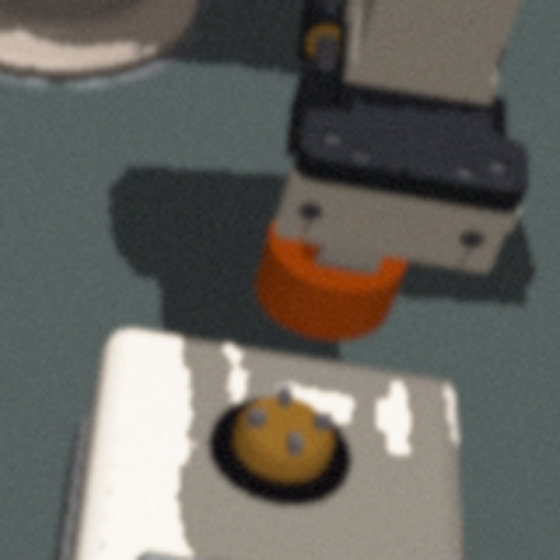

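Run:
```python
from h import *
o,R=st()
a=robot.read_camera("scene")
c=robot.calibration("scene"); P=np.linalg.inv(c["pose"])
def proj(p): return cv2.projectPoints(np.array(p,float).reshape(-1,1,3),cv2.Rodrigues(P[:3,:3])[0],P[:3,3],c["intrinsics"],c["D"])[0].reshape(-1,2)
t=o['tool_pos']; th=np.linspace(0,6.283,60)
x0,y0,w,s=420,130,90,8
im=cv2.resize(a[y0:y0+w,x0:x0+w,::-1],None,fx=s,fy=s,interpolation=cv2.INTER_CUBIC)
def draw(p,col):
    q=((proj(p)-[x0,y0]+.5)*s).astype(int); cv2.polylines(im,[q.reshape(-1,1,2)],True,col,1)
for z in(-.030,-.002): draw(t+np.c_[.028*np.cos(th),.028*np.sin(th),0*th+z],(0,255,0))
X,Z=R[:,0],R[:,2]
for sx in(-1,): draw([t+.0095*i*X-.014*Z+np.array([0,0,k]) for i,k in((-1,0),(1,0),(1,.03),(-1,.03))],(255,255,0))
im=im[:600]
cv2.imwrite("pics/g4.png",im)
```

```text
t 8.1 tcp [0.5404 0.156  0.2495] rot [-1.57   0.     1.538] q6 -2.964 F [ 0.9 -0.4  0.2] M [0.1  0.13 0.01] op 0.0279
```

View pics/g4.png

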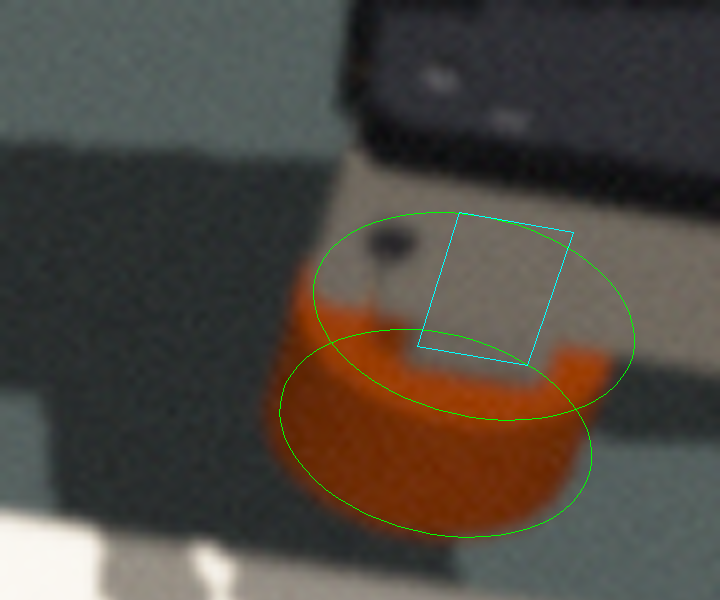

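The skirt sits 2–3 mm to the left of the projected outline, at x 302–612 against 314–635. The scene camera showed about the same bias when I measured the cap and the flange, so I trust the top-view measurements. The target TCP is (0.539, 0.1583).

```bash
python3 -m crank '{"xyz":[[0.1,1,0.1],[0.15,2,0.05],[0,2,0],[0,1.5,0],[0,0.45,0],[0,0,0],[0,0,0]],"roll":[0,0,0,0,0,0,0]}'
python3 - <<'E'
from h import *
to([.539,.1583,.18])
a=robot.read_camera("scene")
f=lambda im,x,y:cv2.resize(im[y-40:y+40,x-40:x+40,::-1],(560,560),interpolation=cv2.INTER_CUBIC)
cv2.imwrite("pics/g5.png",f(a,460,215))
E
```

```text
time: 8.85
tool_pos: [0.5393, 0.1597, 0.1808]
tool_rot: [-1.572, -0.0, 1.542]
contact_force: [-0.2, -0.7, -1.0]
opening: 0.0277
t 8.85 tcp [0.5393 0.1597 0.1808] rot [-1.572 -0.     1.542] q6 -2.961 F [-0.2 -0.7 -1. ] M [0.07 0.06 0.04] op 0.0277
tool shift cm [-0.14  0.08  0.03]
```

View pics/g5.png

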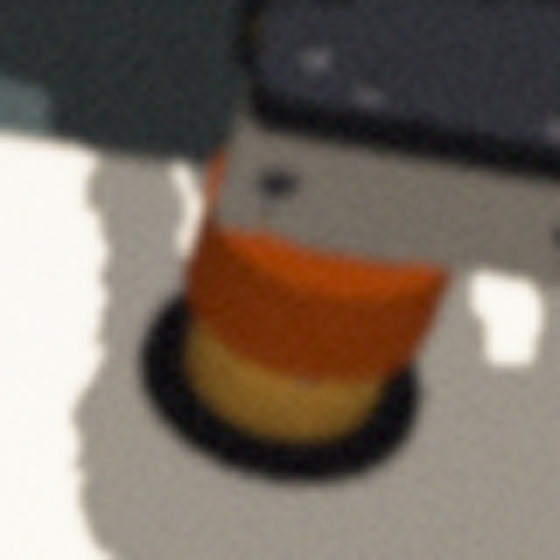

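Extrapolating the skirt edges down puts the rim centre at x≈275, against a flange centre of x≈280. That is aligned to about 1 mm, so I'll lower the cap gently.

```bash
python3 -m crank '{"xyz":[[-0.1,0.4,0],[0,0.4,0],[0,0.4,0],[0,0.2,0],[0,0.2,0],[0,0,0],[0,0,0]],"roll":[0,0,0,0,0,0,0]}'
python3 -m crank '{"xyz":[[0,0.2,0],[0,0,0],[0,0,0]],"roll":[0,0,0]}'
python3 -c "
from h import *
to([.539,.1583,.154])"
```

```text
time: 9.6
tool_pos: [0.5388, 0.1586, 0.1642]
tool_rot: [-1.57, -0.0, 1.543]
contact_force: [-0.5, 0.1, -1.5]
opening: 0.0274
time: 9.9
tool_pos: [0.5388, 0.1587, 0.1622]
tool_rot: [-1.571, -0.0, 1.543]
contact_force: [-0.8, 1.1, -1.5]
opening: 0.028
t 9.9 tcp [0.5388 0.1587 0.1622] rot [-1.571 -0.     1.543] q6 -2.964 F [-0.8  1.1 -1.5] M [0.27 0.26 0.  ] op 0.028
tool shift cm [-0.04  0.82 -0.02]
```

```bash
python3 -m crank '{"xyz":[[0,0.2,0],[0,0,0],[0,0,0]],"roll":[0,0,0]}'
python3 -m crank '{"xyz":[[0,0.1,0],[0,0,0],[0,0,0]],"roll":[0,0,0]}'
```

```text
time: 10.2
tool_pos: [0.5388, 0.1586, 0.1601]
tool_rot: [-1.571, -0.0, 1.542]
contact_force: [-0.6, 1.6, -1.7]
opening: 0.0275
time: 10.5
tool_pos: [0.5389, 0.1587, 0.1595]
tool_rot: [-1.571, -0.0, 1.543]
contact_force: [-1.7, 1.6, 2.6]
opening: 0.028
```

Force begins at 0.1595, which is about the lug-on-lug height. I'll turn clockwise under a light load.

```bash
python3 -m crank '{"xyz":[[0,0.1,0],[0,0,0],[0,0,0]],"roll":[0,0,0]}'
python3 -m crank '{"xyz":[[0,0,0],[0,0,0],[0,0,0]],"roll":[5,5,0]}'
```

```text
time: 10.8
tool_pos: [0.539, 0.1587, 0.1591]
tool_rot: [-1.572, -0.0, 1.542]
contact_force: [-3.4, 1.3, 8.4]
opening: 0.028
time: 11.1
tool_pos: [0.5393, 0.1585, 0.1594]
tool_rot: [-1.573, -0.0, 1.366]
contact_force: [-3.9, 0.4, 8.2]
opening: 0.028
```

```bash
python3 -m crank '{"xyz":[[0,0,0],[0,0,0],[0,0,0]],"roll":[5,5,0]}'
python3 -m crank '{"xyz":[[0,0,0],[0,0,0],[0,0,0]],"roll":[5,5,0]}'
```

```text
time: 11.4
tool_pos: [0.5394, 0.1583, 0.1595]
tool_rot: [-1.573, -0.0, 1.191]
contact_force: [-3.1, 0.1, 7.8]
opening: 0.0278
time: 11.7
tool_pos: [0.5395, 0.1582, 0.1595]
tool_rot: [-1.573, -0.001, 1.017]
contact_force: [-3.0, 0.6, 10.0]
opening: 0.0277
```

```bash
python3 -m crank '{"xyz":[[0,0,0],[0,0,0],[0,0,0]],"roll":[5,5,0]}'
python3 -m crank '{"xyz":[[0,0,0],[0,0,0],[0,0,0]],"roll":[5,5,0]}'
python3 -c "
from h import *
to([.539,.1583,.154])"
```

```text
time: 12.0
tool_pos: [0.5401, 0.1582, 0.1596]
tool_rot: [-1.574, -0.002, 0.842]
contact_force: [-1.2, 0.3, 7.8]
opening: 0.0277
time: 12.3
tool_pos: [0.5403, 0.1582, 0.1595]
tool_rot: [-1.573, -0.003, 0.667]
contact_force: [-0.2, -0.0, 7.5]
opening: 0.028
t 12.3 tcp [0.5403 0.1582 0.1595] rot [-1.573 -0.003  0.667] q6 -2.089 F [-0.2 -0.   7.5] M [-0.02  0.21  0.12] op 0.028
tool shift cm [-0.09  0.55  0.09]
```

```bash
python3 -m crank '{"xyz":[[0,0,0],[0,0,0],[0,0,0]],"roll":[5,0,0]}'
python3 - <<'E'
from h import *
st()
f=lambda im,x,y:cv2.resize(im[y-40:y+40,x-40:x+40,::-1],(560,560),interpolation=cv2.INTER_CUBIC)
cv2.imwrite("pics/g6.png",f(robot.read_camera("scene"),460,215))
E
```

```text
time: 12.6
tool_pos: [0.5404, 0.1581, 0.1595]
tool_rot: [-1.573, -0.003, 0.582]
contact_force: [0.3, -0.9, 7.1]
opening: 0.0282
t 12.6 tcp [0.5404 0.1581 0.1595] rot [-1.573 -0.003  0.582] q6 -2.004 F [ 0.3 -0.9  7.1] M [-0.05  0.01  0.01] op 0.0282
```

View pics/g6.png

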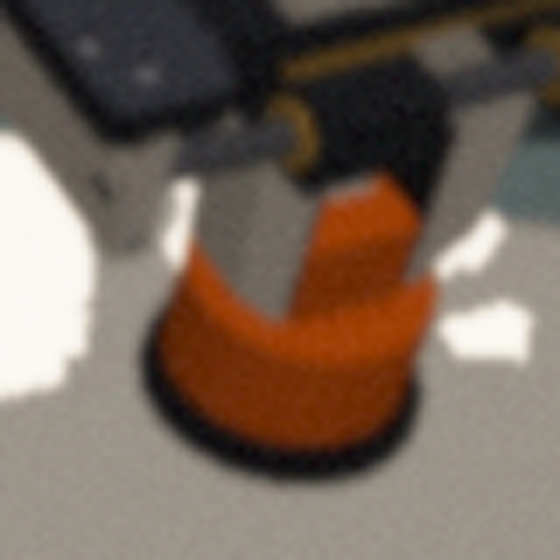

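The flange shows about 30 px below the rim, so the cap still rides about 6 mm high and is lug on lug. The collar may be dragging along, so I'll lighten the load and turn further.

```bash
python3 -m crank '{"xyz":[[0,-0.05,0],[0,0,0],[0,0,0]],"roll":[0,0,5]}'; python3 -c "
from h import *
st()"
python3 -m crank '{"xyz":[[0,0,0],[0,0,0]],"roll":[5,5]}'; python3 -c "
from h import *
st()"
```

```text
time: 12.95
tool_pos: [0.5401, 0.1582, 0.1594]
tool_rot: [-1.573, -0.002, 0.494]
contact_force: [1.5, -0.9, 4.0]
opening: 0.0275
t 12.95 tcp [0.5401 0.1582 0.1594] rot [-1.573 -0.002  0.494] q6 -1.915 F [ 1.5 -0.9  4. ] M [-0.23 -0.33  0.04] op 0.0275
time: 13.15
tool_pos: [0.5387, 0.1584, 0.1582]
tool_rot: [-1.571, 0.001, 0.317]
contact_force: [0.4, 0.1, -1.4]
opening: 0.0274
t 13.15 tcp [0.5387 0.1584 0.1582] rot [-1.571e+00  1.000e-03  3.170e-01] q6 -1.738 F [ 0.4  0.1 -1.4] M [ 0.06  0.03 -0.03] op 0.0274
```

It dropped: the arm now hangs free at 0.158 with no load. I'll lower it home.

```bash
python3 -m crank '{"xyz":[[0,0.2,0],[0,0.1,0],[0,0,0],[0,0,0]],"roll":[0,0,0,0]}'
python3 -m crank '{"xyz":[[0,0.1,0],[0,0,0],[0,0,0]],"roll":[0,0,0]}'
python3 -c "
from h import *
st()"
```

```text
time: 13.55
tool_pos: [0.5388, 0.1585, 0.1555]
tool_rot: [-1.571, 0.0, 0.322]
contact_force: [0.5, 0.1, -0.2]
opening: 0.0278
time: 13.85
tool_pos: [0.5389, 0.1586, 0.1547]
tool_rot: [-1.571, -0.0, 0.321]
contact_force: [0.3, -0.2, -0.8]
opening: 0.028
t 13.85 tcp [0.5389 0.1586 0.1547] rot [-1.571 -0.     0.321] q6 -1.742 F [ 0.3 -0.2 -0.8] M [ 0.03  0.05 -0.06] op 0.028
```

```bash
python3 -m crank '{"xyz":[[0,0.1,0],[0,0,0],[0,0,0]],"roll":[0,0,0]}'
python3 -m crank '{"xyz":[[0,0.05,0],[0,0,0],[0,0,0]],"roll":[0,0,0]}'
```

```text
time: 14.15
tool_pos: [0.539, 0.1586, 0.1538]
tool_rot: [-1.571, -0.0, 0.321]
contact_force: [0.7, -0.3, 0.6]
opening: 0.0276
time: 14.45
tool_pos: [0.5391, 0.1586, 0.1538]
tool_rot: [-1.571, -0.001, 0.321]
contact_force: [-1.0, -0.5, 5.5]
opening: 0.028
```

The cap is home: contact at z 0.1538, about 0.030 above the flange. Now I'll screw it in and watch the yaw moment.

```bash
cat > s.py <<'E'
from h import *
st()
E
python3 -m crank '{"xyz":[[0,0,0],[0,0,0],[0,0,0],[0,0,0]],"roll":[5,5,5,5]}' >/dev/null; python3 s.py
python3 -m crank '{"xyz":[[0,0,0],[0,0,0],[0,0,0],[0,0,0]],"roll":[5,5,5,5]}' >/dev/null; python3 s.py
python3 -m crank '{"xyz":[[0,0,0],[0,0,0],[0,0,0],[0,0,0]],"roll":[5,5,5,5]}' >/dev/null; python3 s.py
```

```text
t 14.85 tcp [0.5395 0.1586 0.1538] rot [-1.571 -0.002 -0.032] q6 -1.389 F [-0.7 -0.6  4.8] M [0.02 0.04 0.08] op 0.0275
t 15.25 tcp [0.5393 0.1577 0.1538] rot [-1.572 -0.002 -0.38 ] q6 -1.04 F [-0.7 -4.7  6.5] M [-0.72  0.25  0.23] op 0.0276
t 15.65 tcp [0.539  0.1572 0.1538] rot [-1.572 -0.002 -0.73 ] q6 -0.691 F [-2.1 -6.3  6.5] M [-1.06  0.34  0.25] op 0.0279
```

```bash
python3 -m crank '{"xyz":[[0,0,0],[0,0,0]],"roll":[5,5]}' >/dev/null; python3 s.py
python3 -m crank '{"xyz":[[0,0,0],[0,0,0]],"roll":[5,5]}' >/dev/null; python3 s.py
```

```text
t 15.85 tcp [0.5389 0.157  0.1538] rot [-1.572 -0.002 -0.904] q6 -0.517 F [-2.9 -7.2  7.4] M [-1.18  0.54  0.14] op 0.028
t 16.05 tcp [0.5387 0.1568 0.1538] rot [-1.573 -0.003 -1.079] q6 -0.342 F [-2.9 -8.   7.8] M [-1.34  0.6   0.23] op 0.0279
```

```bash
python3 -m crank '{"xyz":[[0,0,0],[0,0,0]],"roll":[5,5]}' >/dev/null; python3 s.py
python3 -m crank '{"xyz":[[0,0,0],[0,0,0]],"roll":[5,5]}' >/dev/null; python3 s.py
```

```text
t 16.25 tcp [0.5384 0.1566 0.1538] rot [-1.573 -0.003 -1.253] q6 -0.168 F [-4.8 -9.1  8.9] M [-1.51  0.89  0.32] op 0.0282
t 16.45 tcp [0.538  0.1564 0.1538] rot [-1.573 -0.004 -1.427] q6 0.006 F [-6.5 -9.1 10.3] M [-1.56  1.07  0.46] op 0.0277
```

Side load is building because the cap turns slightly off the TCP. I'll shift the commanded position to relieve it.

```bash
python3 -m crank '{"xyz":[[0.15,-0.03,-0.1],[0,0,0]],"roll":[0,0]}' >/dev/null; python3 s.py
python3 -m crank '{"xyz":[[0,0,0],[0,0,0]],"roll":[5,0]}' >/dev/null; python3 s.py
```

```text
t 16.65 tcp [0.5379 0.1561 0.1538] rot [-1.571e+00 -1.000e-03 -1.424e+00] q6 -0.0 F [-3.  -3.9  4.9] M [-0.88  0.49  0.19] op 0.0277
t 16.85 tcp [0.5382 0.1567 0.1538] rot [-1.57  -0.    -1.513] q6 0.089 F [-1.9 -2.5  5.5] M [-0.44  0.33 -0.07] op 0.028
```

```bash
python3 -m crank '{"xyz":[[0,0,0],[0,0,0]],"roll":[4,0]}' >/dev/null; python3 s.py
python3 -m crank '{"xyz":[[0,0,0],[0,0,0]],"roll":[4,0]}' >/dev/null; python3 s.py
python3 -m crank '{"xyz":[[0,0,0],[0,0,0]],"roll":[4,0]}' >/dev/null; python3 s.py
```

```text
t 17.05 tcp [0.5384 0.1571 0.1538] rot [-1.57   0.    -1.581] q6 0.157 F [-2.  -2.1  5.1] M [-0.29  0.41 -0.  ] op 0.0275
t 17.25 tcp [0.5382 0.1571 0.1538] rot [-1.57   0.    -1.651] q6 0.227 F [-1.5 -1.5  5.7] M [-0.34  0.39 -0.1 ] op 0.028
t 17.45 tcp [0.5378 0.157  0.1538] rot [-1.571 -0.    -1.72 ] q6 0.297 F [-3.6 -2.3  6.6] M [-0.47  0.59 -0.01] op 0.0273
```

```bash
python3 -m crank '{"xyz":[[0,0,0],[0,0,0]],"roll":[4,0]}' >/dev/null; python3 s.py
python3 -m crank '{"xyz":[[0,0,0],[0,0,0]],"roll":[4,0]}' >/dev/null; python3 s.py
python3 -m crank '{"xyz":[[0,0,0],[0,0,0]],"roll":[4,0]}' >/dev/null; python3 s.py
```

```text
t 17.65 tcp [0.5376 0.1568 0.1538] rot [-1.572e+00 -1.000e-03 -1.790e+00] q6 0.366 F [-4.7 -3.1  8.1] M [-0.58  0.75  0.15] op 0.0277
t 17.85 tcp [0.5374 0.1567 0.1538] rot [-1.572e+00 -1.000e-03 -1.859e+00] q6 0.436 F [-4.5 -3.6  8.2] M [-0.67  0.87  0.29] op 0.0279
t 18.05 tcp [0.5373 0.1567 0.1538] rot [-1.572e+00 -1.000e-03 -1.929e+00] q6 0.506 F [-4.6 -3.3  7.9] M [-0.62  0.94  0.25] op 0.0282
```

```bash
python3 -m crank '{"xyz":[[0,0,0],[0,0,0]],"roll":[4,0]}' >/dev/null; python3 s.py
python3 -m crank '{"xyz":[[0,0,0],[0,0,0]],"roll":[4,0]}' >/dev/null; python3 s.py
```

```text
t 18.25 tcp [0.5377 0.157  0.1538] rot [-1.571 -0.    -2.   ] q6 0.576 F [-2.3 -0.8  5.6] M [-0.39  0.58 -0.08] op 0.0278
t 18.45 tcp [0.5381 0.1569 0.1538] rot [-1.571 -0.    -2.07 ] q6 0.646 F [-1.6 -2.2  6.2] M [-0.56  0.51 -0.01] op 0.0278
```

The torque peaked again at about -1.95 and dropped at -2.0, one 0.52 rad period after the first drop at about -1.47. That makes two clicks with the thread on its stop. I'll let go.

```bash
python3 -m crank '{"xyz":[[0,-0.05,0],[0,0,0],[0,0,0],[0,0,0],[0,0,0],[0,0,0]],"roll":[0,0,0,0,0,0]}' -0.1; python3 s.py
python3 -m crank '{"xyz":[[0,-1,0],[0,-2,0],[0,-3,0],[0,-4,0],[0,-4,0],[0,0,0]],"roll":[0,0,0,0,0,0]}'
python3 -m crank '{"xyz":[[-4,0,0],[-4,0,0],[-4,0,0],[-4,0,0],[-4,0,0],[0,0,0],[0,0,0]],"roll":[0,0,0,0,0,0,0]}'
python3 - <<'E'
from h import *
st()
f=lambda im,x,y:cv2.resize(im[y-40:y+40,x-40:x+40,::-1],(400,400),interpolation=cv2.INTER_CUBIC)
cv2.imwrite("pics/g7.png",np.hstack([f(robot.read_camera("scene"),460,215),f(robot.read_camera("top"),180,238)]))
cv2.imwrite("pics/g7t.png",robot.read_camera("top")[:,:,::-1])
E
```

```text
time: 19.05
tool_pos: [0.5381, 0.157, 0.1539]
tool_rot: [-1.571, 0.0, -2.07]
contact_force: [-0.4, -0.0, -0.0]
opening: 0.0506
t 19.05 tcp [0.5381 0.157  0.1539] rot [-1.571  0.    -2.07 ] q6 0.646 F [-0.4 -0.  -0. ] M [-0.1   0.05  0.  ] op 0.0506
time: 19.65
tool_pos: [0.5403, 0.1573, 0.301]
tool_rot: [-1.561, 0.007, -2.07]
contact_force: [0.3, 0.4, -0.3]
opening: 0.0504
time: 20.35
tool_pos: [0.6338, 0.333, 0.2924]
tool_rot: [-1.572, -0.002, -2.069]
contact_force: [0.3, -0.8, 0.1]
opening: 0.0503
t 20.35 tcp [0.6338 0.333  0.2924] rot [-1.572e+00 -2.000e-03 -2.069e+00] q6 0.875 F [ 0.3 -0.8  0.1] M [-0.07  0.08  0.05] op 0.0503
```

View pics/g7.png

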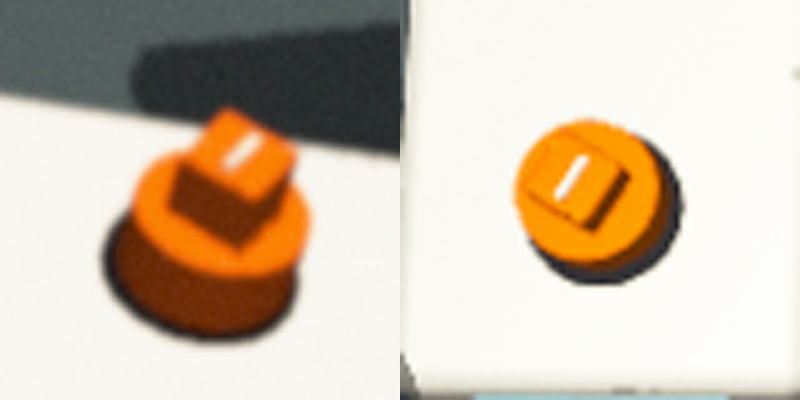

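View pics/g7t.png

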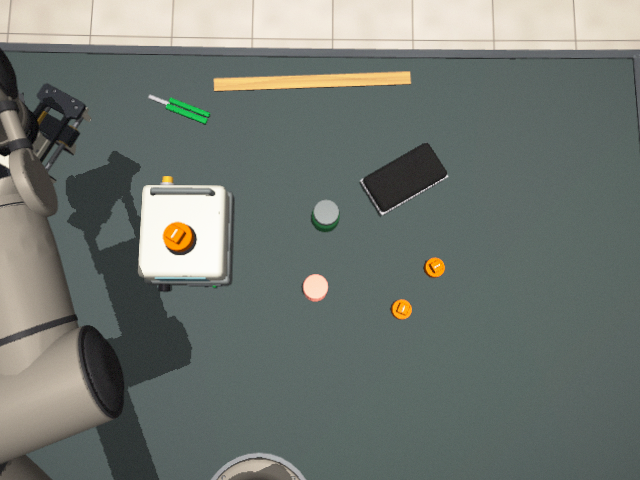

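The cap stands upright on the flange (top crop, disc centre about (588,191)) and the bystanders have not moved. I'll check its position numerically.

Run:
```python
from h import *
N=lambda p:uncrop(np.array(p)-[400,0],180,238,80)
print(ray("top",N([[588,191]]),.152), ray("top",N([[579,182]]),.176), "neck top-view .5388 .1583")
S=lambda p:uncrop(p,460,215,80)
print(ray("scene",S([[222,213]]),.152),"neck scene .541 .1566")
st()
```

```text
[[0.53998472 0.15841365 0.152     ]] [[0.53896106 0.1566387  0.176     ]] neck top-view .5388 .1583
[[0.54400277 0.15709479 0.152     ]] neck scene .541 .1566
t 20.5 tcp [0.6337 0.3314 0.295 ] rot [-1.57   0.    -2.071] q6 0.875 F [-0.2  0.1 -0.9] M [-0.13  0.04  0.  ] op 0.051
```

```bash
python3 -c "
from cell import robot
print(robot.hand_in())"
```

```text
the job is handed in; nothing more can be done
None
```

The orange cap is home on the steamer's filler neck, screwed tight through two ratchet clicks and released. I handed the job in at about 20.5 s, and no verdict is reported.

**What happened:** The cap landed lug on lug about 6 mm high. It had turned about 1.2 rad clockwise under 4–10 N, more than the 0.9 rad given, by the time it dropped. I then lowered it until it met the flange at the home height (TCP 0.1538 m). On screwing in, the torque peaked and fell away at yaw about -1.47 and again at about -2.0 rad. That 0.52 rad spacing matches two clicks with the thread at its stop. The highest force I read at the neck was about 10 N downward and 11 N sideways.

**Last checks:**
- **Position:** The top view puts the cap within about 2 mm of the neck's axis and upright. The scene camera disagreed a little, with about 3 mm in x, read by eye; it had also shown a 1–2 mm bias earlier.
- **Surroundings:** The spool, jar and case look unmoved, and the arm touches nothing.
- **Not measured directly:** The click count and the thread being at its stop rest on the felt torque only.

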